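# Clip down the cookie carrier's lid crosswise

## Robot

A 6-joint arm with a two-finger parallel gripper is mounted at the origin on a cart in front of the work surface, level with it; the furniture and walls round the work are solid. World frame = base frame: x ahead of the robot, y to its left, z up, the work surface at z = 0. Lengths are in m, angles in rad, forces in N, time in s.
With the tool pointing down it reaches from about 0.35 to 0.975 m from the base axis. Payload 4.9 kg.
Tool frame: the origin (TCP) lies at the very end of the fingers, on their centre line; the grasp point (between the pads) lies 19 mm behind it; z points along the fingers, y is the direction in which the jaws open and shut (so a half turn about z gives the same grasp; the last joint's range is limited). The gripper opens to 85 mm and grips with 20 to 120 N. Pads are 22 mm wide; open, the fingers measure 114 mm over their backs; the gripper's body (76 mm by 85 mm) begins 54 mm behind the grasp point. The pads swing forward as they close: fully open they stand 13 mm farther back than shut.
Start: joints at [1.129, 0.053, 1.613, -0, 1.476, -0.119], TCP at [0.198, 0.593, 0.231] pointing down, gripper open.
Joint ranges: [-3.01, 3.01], [-1.01, 2.22], [0.06, 2.58], [-1.02, 4.17], [0.09, 2.62], [-3.14, 3.14]. Speed limits (rad/s): [2.57, 2.57, 3.14, 3.14, 3.14, 3.14].

## Interface

Orientations are given as a unit quaternion [w, x, y, z].
In Python, from plant import monitor, eyes, manip gives the robot as it stands.
- The arm moves only by the tool step_arm, never from a script. Its argument "motion" is a list of rows, each a list of 7 numbers: the shift along the world's x, y, z scaled (see below), then the turn, a rotation vector about the world's x, y, z scaled (see below), then the closure in counts, from 0 (fully open) to 255 (shut). In form: [[x, y, z, ax, ay, az, grip], ...]. A call has 1 to 10 rows; each row is the pose to reach, as a shift and turn from the pose commanded when the call began; what a row does not reach only later rows make up. The controller multiplies each number of a shift by 0.5 m and each number of a turn by 1.5 rad. A row lasts 1/10 s, in which the tool goes at most 50 mm and 8.59 degrees, less where a joint would pass 70% of its speed; a pose out of reach is approached as far as the arm can. A call with a number of a shift or a turn outside -1 to 1 is refused whole. A call with a gripper value outside its range is refused whole. The fingers move at their own pace and stop on an object; the grip force is fixed at half the most. Time passes only in rows, so rows that repeat a pose let the fingers close. It gives the time, the measured TCP pose, the force and the opening at its end, in the units of the state.
- monitor.state(): the state, without advancing time (a new reading comes with each control period).
- eyes.grab_frame(name): name is "scene" or "top" or "wrist"; returns a dict with "pixels" (420x560x3 uint8, red, green, blue), "mtx" (3x3 intrinsics, pixels), "rvec" (rotation vector, rad) and "tvec" (3), from world to camera coordinates, as OpenCV has them; the wrist camera has in their place "hand_eye" (4x4, takes a point from camera to tool coordinates, whose origin is the TCP and whose axes are the flange's). Camera axes: x right, y down, z forward; pixel columns grow to the right and rows downward; lengths in m; the calibration is good to about 2 mm. The wrist camera is an equidistant fisheye: a pixel r from the principal point sees the ray r / f radians off the axis. A picture is of the moment at which its call begins: read the wrist's pose just before it. There is no depth.
- manip.job_done(): hands the job in, once; it reports no verdict.
Trained networks look in the newest picture that a camera, given by its name, has taken for a name from the list of things; names that differ only in an ending like _2 or _b are one class to them, and where a whole thing is asked for, a point or a joint stands for the part that bears it (a point fixed in the world has none). Each returns a list of dicts, best first, with "p" (0 to 1); they miss things now and then, are a little off and sometimes report something else, mostly with a low value. They report only what shows in the picture. A call takes as long as a camera call.
- eyes.look_for(name, camera): "box" ([centre column, centre row, width, height] in pixels, round what is visible of it).
- eyes.pinpoint(name, camera): "uv" ([column, row] in pixels: a listed point, or the origin of a listed thing).
The state is a dict: "time": time; "joint_pos": joint angles; "joint_vel": joint speeds; "joint_efforts": joint torques, N m; "tool_pos": TCP position; "tool_rot": TCP orientation; "contact_force": force on the tool from outside, world axes, zero at the start; "ft_torque": the same for the moment, N m; "gripper_width": opening from 0.0 (shut) to 1.0 (fully open).
Only numpy, scipy, OpenCV 4.12 (cv2) and the standard library are available. Lean on these libraries where they do the work, as an engineer would, in place of code of your own. Each camera call takes 0.05 s, during which the arm holds its last target.

## Task

Close the cookie carrier for transport by snapping its four blue lid clips down over the rim, one at a time and crosswise: start at any corner, do the diagonally opposite corner next, then the remaining two. Leave the scissors, ribbon spools and markers where they lie.

Things in the scene. Friction and masses are not known exactly. Their poses are not given: they have to be found in the camera images.
- carrier: Cookie carrier, fixed firmly to the bench: white tub, tall clear lid, round gingerbread inside. 258 (own x) x 186 (own y) mm over the rim, 178 mm tall; origin at the centre of its underside, z up, own x points roughly away from the robot. Four blue clips hang from the lid's grey skirt, two on each long side (own +y and -y), centred at own x = +62 and -62 mm.
- ledge (a point): Centre of the underside of the lid's grey lifting ledge (250 x 230 x 10 mm), 160 mm above the bench. It overhangs the clips' hinge lines by 18 mm on both long sides, so an upright tool does not get at the last part of a clip's swing: lean the tool's upper end outward, about 35 degrees from vertical.
- clip_near_left (a joint): Blue clip at the carrier's near left corner (own -x, +y): angle of its hinge, 0 = shut, hanging straight down with its hook under the rim; 1.57 = standing level outward; 1.75 = fully open stop, where it starts. The hinge line runs along the carrier's own x, at own y = +97 mm, 97 mm above the bench. It springs over centre: needs up to about 5 N at the free edge, and below 0.3 rad snaps shut by itself.
- clip_near_left_edge (a point): Middle of the free edge of the near left clip, half-way through its thickness; it moves with the clip. The clip is a flap 58 mm long (own x), 45 mm from hinge line to free edge, 4 mm thick; its outer face lies 5 mm outside the hinge line when shut.
- clip_near_right (a joint): Blue clip at the carrier's near right corner (own -x, -y): angle of its hinge, 0 = shut, hanging straight down with its hook under the rim; 1.57 = standing level outward; 1.75 = fully open stop, where it starts. The hinge line runs along the carrier's own x, at own y = -97 mm, 97 mm above the bench. It springs over centre: needs up to about 5 N at the free edge, and below 0.3 rad snaps shut by itself.
- clip_near_right_edge (a point): Middle of the free edge of the near right clip, half-way through its thickness; it moves with the clip. The clip is a flap 58 mm long (own x), 45 mm from hinge line to free edge, 4 mm thick; its outer face lies 5 mm outside the hinge line when shut.
- clip_far_right (a joint): Blue clip at the carrier's far right corner (own +x, -y): angle of its hinge, 0 = shut, hanging straight down with its hook under the rim; 1.57 = standing level outward; 1.75 = fully open stop, where it starts. The hinge line runs along the carrier's own x, at own y = -97 mm, 97 mm above the bench. It springs over centre: needs up to about 5 N at the free edge, and below 0.3 rad snaps shut by itself.
- clip_far_right_edge (a point): Middle of the free edge of the far right clip, half-way through its thickness; it moves with the clip. The clip is a flap 58 mm long (own x), 45 mm from hinge line to free edge, 4 mm thick; its outer face lies 5 mm outside the hinge line when shut.
- clip_far_left (a joint): Blue clip at the carrier's far left corner (own +x, +y): angle of its hinge, 0 = shut, hanging straight down with its hook under the rim; 1.57 = standing level outward; 1.75 = fully open stop, where it starts. The hinge line runs along the carrier's own x, at own y = +97 mm, 97 mm above the bench. It springs over centre: needs up to about 5 N at the free edge, and below 0.3 rad snaps shut by itself.
- clip_far_left_edge (a point): Middle of the free edge of the far left clip, half-way through its thickness; it moves with the clip. The clip is a flap 58 mm long (own x), 45 mm from hinge line to free edge, 4 mm thick; its outer face lies 5 mm outside the hinge line when shut.
- scissors_mid (a point): Bystander: red-handled scissors lying flat, 199 x 87 x 9 mm; point at the middle, 4 mm up.
- spool_mid (a point): Bystander: spool of red ribbon lying flat, about 72 mm across, 32 mm tall; point at its centre, half-way up (a second spool, fixed, stands at the back).
- marker_mid (a point): Bystander: black and white marker pen lying flat, 135 x 16 mm; point at its middle (a second marker, fixed, lies at the back).

How it is judged:
By the outcome, as a careful person would: the job done as asked, in the order asked, and still so for the second after the job is handed in, with the robot touching nothing.
It also fails if it takes over 61 s, if anything falls off the work surface, if the arm or the gripper's body presses on something with over 40 N, if the wrist force passes 120 N, or if a joint passes its speed limit or range.

## Working session

There is one attempt and no reset: what is moved stays moved. The work goes in short steps, Python scripts to look and compute and a tool call to move; the robot and the scene stay as the last step left them, time stands still between calls to the robot, and variables do not carry over. Pictures are saved under pics/ and viewed, and the job is handed in when it is done.

Besides the shell and the picture viewer there is one more tool, called after "Request:" as name(argument=value, ...), one argument or row to a line, values as JSON. step_arm: Moves the arm, as the interface text tells. Its arguments: {"type":"object","properties":{"motion":{"type":"array","items":{"type":"array","items":{"type":"number"}}}},"required":["motion"]}

```bash
ls; mkdir -p pics; cat > h.py <<'E'
import numpy as np, cv2
from plant import monitor, eyes, manip
def ray(f,uv):
    R=cv2.Rodrigues(np.array(f["rvec"],float))[0]; t=np.array(f["tvec"],float).ravel()
    d=R.T@np.linalg.inv(np.array(f["mtx"]))@np.array([uv[0],uv[1],1.]); return -R.T@t,d
def atz(f,uv,z):
    c,d=ray(f,uv); return c+d*(z-c[2])/d[2]
def proj(f,P):
    return cv2.projectPoints(np.array(P,float).reshape(-1,1,3),np.array(f["rvec"],float),np.array(f["tvec"],float),np.array(f["mtx"],float),None)[0].reshape(-1,2)
def save(f,n): cv2.imwrite("pics/"+n+".png",cv2.cvtColor(np.array(f["pixels"]),cv2.COLOR_RGB2BGR))
E
python3 - <<'E'
from h import *
np.set_printoptions(precision=4,suppress=True)
s=monitor.state(); print(s)
for c in("scene","top"):
    f=eyes.grab_frame(c); save(f,c+"0"); print(c,ray(f,(280,210)))
    for n,z in [("carrier",0),("ledge",.16),("clip_near_left_edge",.105),("clip_near_right_edge",.105),("clip_far_left_edge",.105),("clip_far_right_edge",.105),("scissors_mid",.004),("spool_mid",.016),("marker_mid",.008)]:
        for r in eyes.pinpoint(n,c)[:3]: print(n,r["p"],np.array(r["uv"]),atz(f,r["uv"],z))
E
```

```text
pics
{'time': 0.0, 'joint_pos': array([ 1.129 ,  0.0534,  1.6143, -0.    ,  1.476 , -0.119 ]), 'joint_vel': array([ 0.0006, -0.0002, -0.0001,  0.0013, -0.0012,  0.0004]), 'joint_efforts': array([ -0.0009, -39.3684, -37.0175,  -0.0002,   0.0069,  -0.    ]), 'tool_pos': array([0.198 , 0.5921, 0.2301]), 'tool_rot': array([-0.0003,  0.1607,  0.987 , -0.001 ]), 'contact_force': array([-0.8268, -0.4887,  0.0005]), 'ft_torque': array([0.0302, 0.0128, 0.0555]), 'gripper_width': 1.000020180743103}
scene (array([-0.1863, -0.6577,  1.1775]), array([ 0.4867,  0.4282, -0.7615]))
carrier 0.9 [309.2 245.7] [ 0.5194 -0.1449  0.    ]
ledge 0.88 [311.4 212.4] [ 0.5102 -0.1525  0.16  ]
ledge 0.36 [183.7 207.4] [0.3085 0.1113 0.16  ]
clip_near_left_edge 0.23 [311.4 213.2] [ 0.5456 -0.1269  0.105 ]
clip_near_right_edge 0.87 [333.1 266.9] [ 0.4439 -0.2768  0.105 ]
clip_far_right_edge 0.59 [366.7 235.2] [ 0.5802 -0.2835  0.105 ]
scissors_mid 0.61 [184.7 207.8] [0.3852 0.2257 0.004 ]
spool_mid 0.68 [191.7 152.8] [0.5552 0.3753 0.016 ]
marker_mid 0.59 [387.5 302.6] [ 0.5033 -0.415   0.008 ]
top (array([ 0.2621, -0.0403,  1.4277]), array([ 0.1887, -0.0034, -0.982 ]))
carrier 0.74 [264.3 182.6] [ 0.6159 -0.0005  0.    ]
ledge 0.61 [321.3 205.7] [ 0.5167 -0.1485  0.16  ]
clip_near_left_edge 0.76 [261.8 227.5] [0.4698 0.0024 0.105 ]
clip_near_right_edge 0.49 [373.5 235. ] [ 0.4504 -0.2874  0.105 ]
clip_far_left_edge 0.48 [266.1 186.1] [ 0.5804 -0.0082  0.105 ]
clip_far_right_edge 0.64 [373.9 190.7] [ 0.5683 -0.2925  0.105 ]
clip_far_right_edge 0.34 [373.1 238.1] [ 0.4423 -0.2861  0.105 ]
scissors_mid 0.74 [179.1 262.3] [0.3882 0.2334 0.004 ]
marker_mid 0.68 [412.3 221.5] [ 0.5024 -0.4154  0.008 ]
```

View pics/scene0.png

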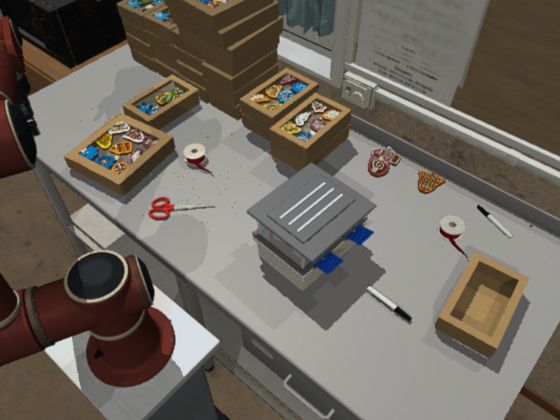

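View pics/top0.png

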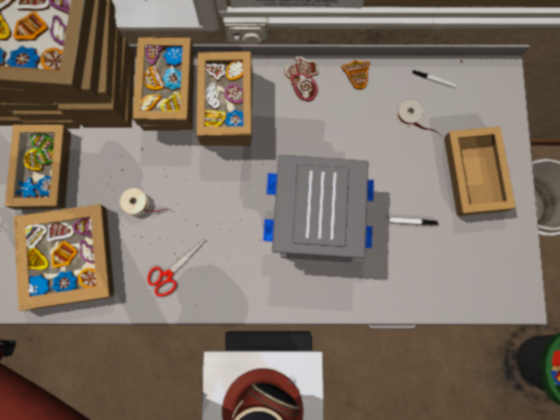

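The scene view shows the carrier at about (311,215), with clips open at (330,262) and (362,235). The top view shows the ledge at about (322,206) and clips at (272,184), (268,231), (370,190) and (368,237). The marker lies to the right at (412,221). Next I'll zoom in to get the yaw.

```bash
python3 - <<'E'
import cv2
a=cv2.imread("pics/top0.png")[140:270,250:450]; cv2.imwrite("pics/topz.png",cv2.resize(a,None,fx=4,fy=4,interpolation=cv2.INTER_CUBIC))
a=cv2.imread("pics/scene0.png")[160:290,235:435]; cv2.imwrite("pics/scenez.png",cv2.resize(a,None,fx=4,fy=4,interpolation=cv2.INTER_CUBIC))
E
```

```text
(no output)
```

View pics/topz.png

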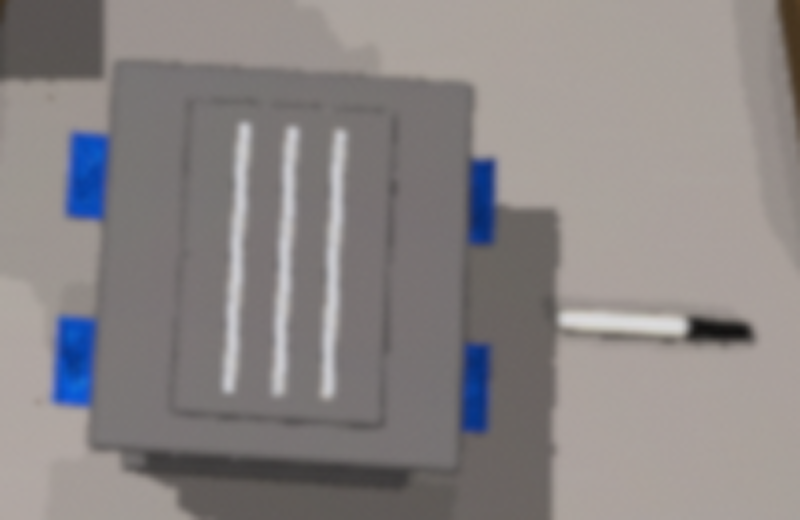

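View pics/scenez.png

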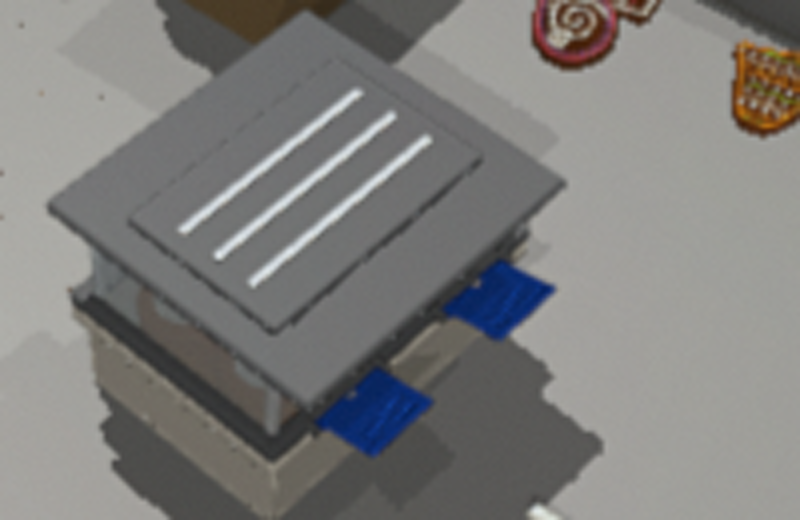

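```bash
cat > fit.py <<'E'
from h import *
from scipy.optimize import least_squares
np.set_printoptions(precision=4,suppress=True)
ft=eyes.grab_frame("top"); fs=eyes.grab_frame("scene")
T=np.array([(114,62),(471,85),(459,470),(89,446)]); S=np.array([(308,10),(566,184),(314,407),(50,205)])
C=np.array([(71,133),(67,216),(60,318),(54,404),(496,160),(494,243),(489,345),(487,431)])
SC=np.array([(556,289),(500,340),(433,404),(375,457)])
u=lambda a,o:(a+.5)/4-.5+np.array(o)
led=[(.125,.115,.17),(.125,-.115,.17),(-.125,-.115,.17),(-.125,.115,.17)]
cl=[(x,s*.141,.109) for s in(1,-1) for x in(.091,.033,-.033,-.091)]
def W(p,L): 
    L=np.array(L);c,s=np.cos(p[2]),np.sin(p[2])
    return np.c_[p[0]+c*L[:,0]-s*L[:,1],p[1]+s*L[:,0]+c*L[:,1],L[:,2]]
def res(p): return np.r_[proj(ft,W(p,led))-u(T,(250,140)),proj(ft,W(p,cl))-u(C,(250,140)),proj(fs,W(p,led))-u(S,(235,160)),proj(fs,W(p,cl[4:]))-u(SC,(235,160))]
r=least_squares(lambda p:res(p).ravel(),[.515,-.148,0],loss='soft_l1'); print(r.x); print(res(r.x))
E
python3 fit.py
```

```text
[ 0.5164 -0.1466 -0.0629]
[[-0.0988 -1.0399]
 [ 1.1559 -1.2058]
 [ 0.9882  0.8759]
 [-0.3736  0.8895]
 [ 0.0267 -0.2512]
 [-0.4719  0.357 ]
 [-0.4568 -0.4168]
 [-0.5082  0.1927]
 [ 0.3693 -0.3813]
 [ 0.2272  0.3288]
 [ 0.7337 -0.3259]
 [ 0.5689  0.3909]
 [-0.8893 -1.0936]
 [ 0.8807 -1.2935]
 [-1.2539  0.6144]
 [-2.0249 -0.5074]
 [ 0.2242  0.0618]
 [ 0.2653  0.1629]
 [ 0.4385 -0.5759]
 [-0.2773  0.1823]]
```

```bash
cat > plan.py <<'E'
from h import *
from scipy.spatial.transform import Rotation as Ro
np.set_printoptions(precision=4,suppress=True)
P=np.array([.5164,-.1466]); YAW=-.0629
Z=Ro.from_euler('z',YAW)
def orient(sy,lean):
    s,c=np.sin(lean),np.cos(lean); z=np.array([0,-sy*s,-c]); y=np.array([1.,0,0]); x=np.cross(y,z)
    return Z*Ro.from_matrix(np.c_[x,y,z])
def tcp(sx,sy,q,lean,gap=0.,ext=0.,dx=0.,rt=None):
    s,c=np.sin(lean),np.cos(lean)
    a=np.array([np.sin(q),-np.cos(q)]); n=np.array([np.cos(q),np.sin(q)])
    w=.011*np.array([-c,s]); d=np.array([-s,-c])*ext
    h=max(-(o+d)@n for o in (w,-w))
    if rt is None: rt=.033+(.046-.033)*(1.75-q)/1.5
    yz=np.array([.097,.097])+rt*a+(.005+h+gap)*n
    return loc(sx*.062+dx,sy*yz[0],yz[1])
def loc(x,y,z): return Z.apply([x,y,z])+np.r_[P,0]
def cmd(p,R,g=255,s=None):
    s=s or monitor.state(); q=s["tool_rot"]; R0=Ro.from_quat([q[1],q[2],q[3],q[0]])
    return np.r_[(p-s["tool_pos"])/.5,(R*R0.inv()).as_rotvec()/1.5,g]
def show(s=None):
    s=s or monitor.state(); q=s["tool_rot"]; R=Ro.from_quat([q[1],q[2],q[3],q[0]]); p=Z.inv().apply(s["tool_pos"]-np.r_[P,0])
    print("t%.2f carrier-frame tcp"%s["time"],p*1e3,"z",Z.inv().apply(R.apply([0,0,1])),"y",Z.inv().apply(R.apply([0,1,0])),"F",s["contact_force"],"j",s["joint_pos"],"w",s["gripper_width"])
E
python3 - <<'E'
from plan import *
show(); L=np.radians(35)
print(cmd(loc(-.062,.16,.26),orient(1,0)))
print(cmd(loc(-.062,.16,.20),orient(1,L)))
E
```

```text
t1.10 carrier-frame tcp [-364.0055  717.8344  231.2637] z [-0. -0. -1.] y [ 0.2569  0.9664 -0.0001] F [-0.0639 -0.3447  0.1962] j [ 1.129   0.0527  1.6129  0.      1.476  -0.119 ] w 1.0011548607104765
[  0.5327  -1.1514   0.0575   0.      -0.      -0.874  255.    ]
[  0.5327  -1.1514  -0.0625  -0.3626  -0.2442  -0.845  255.    ]
```

Request:
step_arm(
  motion=[
    [0,0,0.12,0,0,0,255],
    [0.05,-0.1,0.14,0,0,-0.08,255],
    [0.1,-0.2,0.14,0,0,-0.17,255],
    [0.15,-0.3,0.14,0,0,-0.26,255],
    [0.2,-0.4,0.14,0,0,-0.35,255],
    [0.25,-0.5,0.14,0,0,-0.44,255],
    [0.3,-0.6,0.14,0,0,-0.53,255],
    [0.35,-0.7,0.14,0,0,-0.62,255],
    [0.42,-0.8,0.14,0,0,-0.71,255],
    [0.47,-0.9,0.14,0,0,-0.8,255],
  ],
)

```text
time: 2.1
tool_pos: [0.4044, 0.1941, 0.3017]
tool_rot: [0.0, 0.692, 0.722, 0.001]
contact_force: [1.0, 0.2, 0.2]
gripper_width: -0.002
```

```bash
python3 - <<'E'
from plan import *
show(); L=np.radians(35)
print(cmd(loc(-.062,.17,.22),orient(1,0)))
print(cmd(loc(-.062,.16,.18),orient(1,L)))
E
```

```text
t2.10 carrier-frame tcp [-133.2337  332.9999  301.6835] z [ 0.0014  0.0006 -1.    ] y [0.9944 0.1054 0.0014] F [1.0023 0.2121 0.2424] j [ 0.2813 -0.4195  1.9096  0.0001  1.65    0.2387] w -0.0017090139254880177
[  0.1217  -0.3343  -0.1634  -0.0003   0.0009  -0.0704 255.    ]
[  0.1204  -0.3543  -0.2434  -0.4077   0.005   -0.0685 255.    ]
```

Request:
step_arm(
  motion=[
    [0.03,-0.06,0,-0.08,0,-0.02,255],
    [0.06,-0.12,-0.04,-0.17,0,-0.04,255],
    [0.09,-0.18,-0.08,-0.25,0,-0.06,255],
    [0.12,-0.25,-0.12,-0.33,0,-0.07,255],
    [0.12,-0.3,-0.18,-0.4,0.005,-0.07,255],
    [0.12,-0.35,-0.24,-0.41,0.005,-0.07,255],
    [0.12,-0.35,-0.24,-0.41,0.005,-0.07,255],
    [0.12,-0.35,-0.24,-0.41,0.005,-0.07,255],
  ],
)

```text
time: 2.9
tool_pos: [0.4636, 0.0209, 0.1814]
tool_rot: [0.206, 0.694, 0.653, -0.222]
contact_force: [0.2, 0.4, 0.7]
gripper_width: -0.0
```

```bash
python3 - <<'E'
from plan import *
show(); L=np.radians(35)
for g in(.03,.01,0): print(cmd(tcp(-1,1,1.75,L,gap=g),orient(1,L)))
for c in("wrist","scene","top"):
    f=eyes.grab_frame(c); save(f,c+"1")
E
```

```text
t2.90 carrier-frame tcp [-63.2162 163.8487 181.3606] z [-0.003  -0.5767 -0.817 ] y [ 1.      0.0006 -0.0042] F [0.1551 0.3722 0.667 ] j [ 0.2191 -0.1451  1.9775 -0.587   1.5173  0.3754] w -0.00026396188667943864
[ -0.0029  -0.084   -0.0727   0.0023  -0.0029  -0.0004 255.    ]
[ -0.0024  -0.0769  -0.1121   0.0023  -0.0029  -0.0004 255.    ]
[ -0.0022  -0.0733  -0.1317   0.0023  -0.0029  -0.0004 255.    ]
```

View pics/wrist1.png

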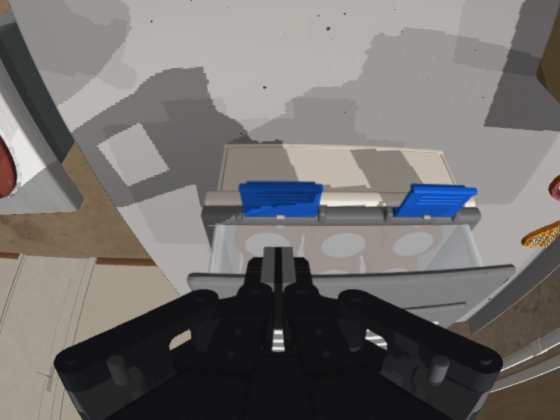

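View pics/top1.png

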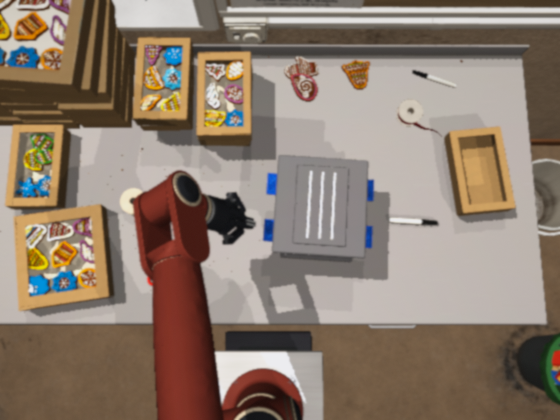

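The wrist view shows the near-left clip at (280,200), straight ahead of the closed fingertips at (278,255). The far-left clip is at (437,200). Now I'll check where the real fingertip end is relative to the TCP.

```bash
python3 - <<'E'
from plan import *
f=eyes.grab_frame("wrist"); M=np.array(f["mtx"]); H=np.linalg.inv(np.array(f["hand_eye"]))
def pr(p):
    c=(H@np.r_[p,1])[:3]; r=np.hypot(c[0],c[1]); th=np.arctan2(r,c[2]); k=th/r
    return [M[0,0]*k*c[0]+M[0,2],M[1,1]*k*c[1]+M[1,2]]
for x in(-.011,0,.011):
  for z in(-.013,0,.013): print(x,z,pr([x,0,z]))
E
```

```text
-0.011 -0.013 [np.float64(280.139392923304), np.float64(298.7054155713978)]
-0.011 0 [np.float64(279.9753135229019), np.float64(284.888205475058)]
-0.011 0.013 [np.float64(279.83097009575937), np.float64(272.8329745480603)]
0 -0.013 [np.float64(280.189408725518), np.float64(278.34742043405214)]
0 0 [np.float64(280.0131476518722), np.float64(265.5011642864418)]
0 0.013 [np.float64(279.85962158634203), np.float64(254.39529036978342)]
0.011 -0.013 [np.float64(280.23576858952157), np.float64(256.4728835412302)]
0.011 0 [np.float64(280.04742138160674), np.float64(244.8764282505761)]
0.011 0.013 [np.float64(279.8849669835137), np.float64(234.93992083882847)]
```

Request:
step_arm(
  motion=[
    [0,-0.06,-0.04,0.002,-0.003,0,255],
    [0,-0.084,-0.073,0.002,-0.003,0,255],
    [-0.002,-0.077,-0.112,0.002,-0.003,0,255],
    [-0.002,-0.077,-0.112,0.002,-0.003,0,255],
  ],
)

```text
time: 3.5
tool_pos: [0.4613, -0.017, 0.1232]
tool_rot: [0.205, 0.694, 0.654, -0.22]
contact_force: [0.5, -0.9, -0.7]
gripper_width: 0.001
```

```bash
python3 - <<'E'
from plan import *
show(); L=np.radians(35)
for q in np.arange(1.75,.05,-.15): print(round(q,2),cmd(tcp(-1,1,q,L),orient(1,L)))
f=eyes.grab_frame("wrist"); save(f,"wrist2")
f=eyes.grab_frame("scene"); save(f,"scene2")
E
```

```text
t3.50 carrier-frame tcp [-63.1496 125.8678 123.1865] z [-0.0017 -0.5739 -0.8189] y [ 1.      0.0013 -0.003 ] F [ 0.4789 -0.9452 -0.6861] j [ 0.1433 -0.1095  2.0503 -0.608   1.3847  0.3765] w 0.0011747706337906644
1.75 [  0.0025   0.0025  -0.0154   0.0001  -0.002   -0.0009 255.    ]
1.6 [  0.0029   0.01    -0.0272   0.0001  -0.002   -0.0009 255.    ]
1.45 [  0.0033   0.0152  -0.0407   0.0001  -0.002   -0.0009 255.    ]
1.3 [  0.0034   0.0178  -0.0554   0.0001  -0.002   -0.0009 255.    ]
1.15 [  0.0034   0.0176  -0.0707   0.0001  -0.002   -0.0009 255.    ]
1.0 [  0.0032   0.0144  -0.0859   0.0001  -0.002   -0.0009 255.    ]
0.85 [  0.003    0.0116  -0.0969   0.0001  -0.002   -0.0009 255.    ]
0.7 [  0.0028   0.0083  -0.1067   0.0001  -0.002   -0.0009 255.    ]
0.55 [  0.0025   0.0035  -0.1166   0.0001  -0.002   -0.0009 255.    ]
0.4 [  0.0021  -0.0031  -0.1263   0.0001  -0.002   -0.0009 255.    ]
0.25 [  0.0016  -0.0115  -0.1355   0.0001  -0.002   -0.0009 255.    ]
0.1 [  0.0009  -0.0219  -0.1438   0.0001  -0.002   -0.0009 255.    ]
```

View pics/wrist2.png

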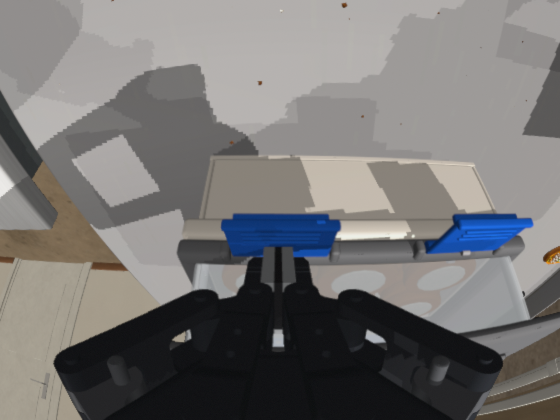

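The fingertip edge at (278,247) matches the TCP at zero extension, and the tip is directly over the near-left clip. Next is the swing.

Request:
step_arm(
  motion=[
    [0.002,0.003,-0.015,0,-0.002,0,255],
    [0.003,0.01,-0.027,0,-0.002,0,255],
    [0.003,0.015,-0.041,0,-0.002,0,255],
    [0.003,0.018,-0.055,0,-0.002,0,255],
    [0.003,0.018,-0.071,0,-0.002,0,255],
  ],
)

```text
time: 4.1
tool_pos: [0.4649, -0.0081, 0.0897]
tool_rot: [0.208, 0.695, 0.653, -0.217]
contact_force: [1.1, -0.2, 4.1]
gripper_width: 0.004
```

```bash
python3 - <<'E'
from plan import *
show(); L=np.radians(35)
for q in np.arange(1.15,.05,-.15): print(round(q,2),cmd(tcp(-1,1,q,L),orient(1,L)))
f=eyes.grab_frame("wrist"); save(f,"wrist3")
E
```

```text
t4.10 carrier-frame tcp [-60.1193 134.965   89.726 ] z [ 0.0052 -0.5735 -0.8192] y [1.     0.0018 0.0051] F [ 1.0892 -0.2334  4.1441] j [ 0.1607 -0.0472  2.0557 -0.6147  1.3318  0.4345] w 0.0038780548747144187
1.15 [ -0.0038  -0.0002  -0.0037   0.0001   0.0034  -0.0012 255.    ]
1.0 [ -0.004   -0.0033  -0.019    0.0001   0.0034  -0.0012 255.    ]
0.85 [ -0.0042  -0.0062  -0.03     0.0001   0.0034  -0.0012 255.    ]
0.7 [ -0.0044  -0.0095  -0.0398   0.0001   0.0034  -0.0012 255.    ]
0.55 [ -0.0047  -0.0143  -0.0496   0.0001   0.0034  -0.0012 255.    ]
0.4 [ -0.0051  -0.0209  -0.0594   0.0001   0.0034  -0.0012 255.    ]
0.25 [ -0.0056  -0.0293  -0.0686   0.0001   0.0034  -0.0012 255.    ]
0.1 [ -0.0063  -0.0396  -0.0769   0.0001   0.0034  -0.0012 255.    ]
```

View pics/wrist3.png

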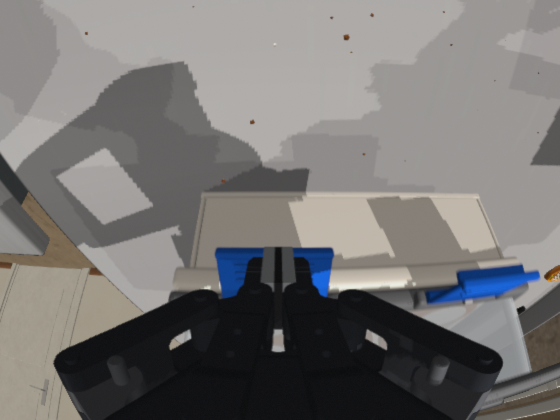

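The near-left clip at (275,275) is swinging down under the tip with about 4 N, as expected, so I'll carry on. I'll take it a little past 0.1 rad, since the commanded pose may differ from the measured one by about 2 mm.

Request:
step_arm(
  motion=[
    [-0.004,-0.003,-0.021,0,0.003,0,255],
    [-0.004,-0.006,-0.032,0,0.003,0,255],
    [-0.004,-0.01,-0.042,0,0.003,0,255],
    [-0.005,-0.014,-0.052,0,0.003,0,255],
    [-0.005,-0.021,-0.061,0,0.003,0,255],
    [-0.006,-0.03,-0.07,0,0.003,0,255],
    [-0.006,-0.04,-0.077,0,0.003,0,255],
    [-0.006,-0.042,-0.077,0,0.003,0,255],
  ],
)

```text
time: 4.95
tool_pos: [0.4604, -0.0302, 0.0503]
tool_rot: [0.205, 0.695, 0.653, -0.22]
contact_force: [-0.8, -0.1, -0.1]
gripper_width: -0.004
```

```bash
python3 - <<'E'
from plan import *
show()
f=eyes.grab_frame("wrist"); save(f,"wrist4")
E
```

```text
t4.95 carrier-frame tcp [-63.2284 112.6326  50.345 ] z [-0.0017 -0.5743 -0.8187] y [ 1.      0.0004 -0.0024] F [-0.8218 -0.144  -0.1014] j [ 0.1168  0.0011  2.0879 -0.6373  1.2505  0.4467] w -0.003652777351538319
```

View pics/wrist4.png

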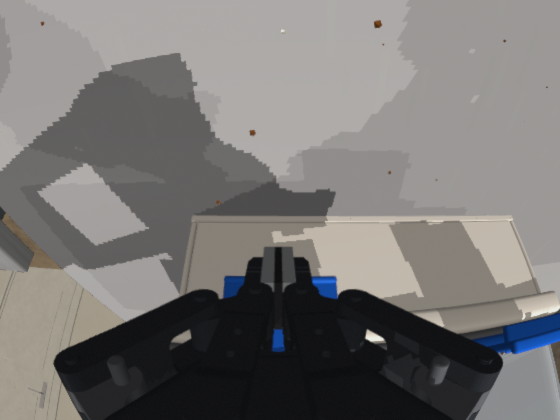

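The force has dropped to zero and the clip's free edge (280,283) sits against the tub wall, so it looks snapped. I'll back off along the tool and check.

Request:
step_arm(
  motion=[
    [0.003,0.04,0.05,0,0,0,255],
    [0.006,0.09,0.12,0,0,0,255],
    [0.008,0.13,0.2,0,0,0,255],
    [0.008,0.13,0.2,0,0,0,255],
  ],
)

```text
time: 5.4
tool_pos: [0.4695, 0.0378, 0.1579]
tool_rot: [0.209, 0.695, 0.653, -0.214]
contact_force: [0.3, -0.2, 0.3]
gripper_width: 0.001
```

```bash
python3 - <<'E'
from plan import *
show()
f=eyes.grab_frame("wrist"); save(f,"wrist5")
f=eyes.grab_frame("top"); save(f,"top5")
L=np.radians(35)
print(cmd(loc(-.06,.15,.30),orient(1,L)));print(cmd(loc(0,0,.33),orient(1,0)));print(cmd(loc(.062,-.17,.30),orient(-1,L)));print(cmd(tcp(1,-1,1.75,L,gap=.05),orient(-1,L)))
E
```

```text
t5.40 carrier-frame tcp [-58.3913 181.1106 157.9276] z [ 0.0116 -0.5715 -0.8205] y [0.9999 0.0042 0.0113] F [ 0.2662 -0.1539  0.316 ] j [ 0.2486 -0.0998  1.9766 -0.5822  1.4799  0.4296] w 0.0009731192526454749
[ -0.0005  -0.0584   0.2947  -0.0002   0.0017  -0.0015 255.    ]
[  0.1004  -0.3654   0.3547   0.4062  -0.0235  -0.001  255.    ]
[  0.2027  -0.7125   0.2947   0.8127  -0.0488  -0.0003 255.    ]
[  0.2092  -0.6093   0.0241   0.8127  -0.0488  -0.0003 255.    ]
```

View pics/wrist5.png

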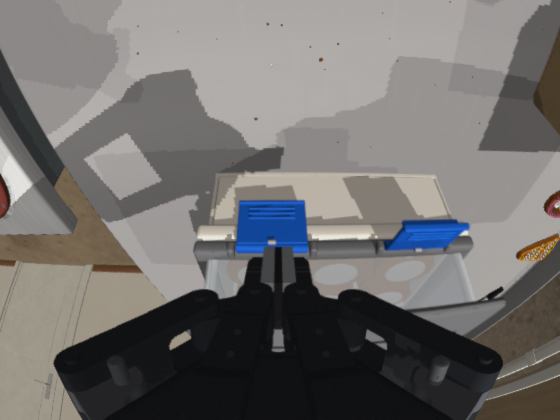

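The near-left clip at (272,225) is shut and hangs flat over the rim; the far-left clip at (427,236) is still open. Next is the far-right corner, crossing high over the lid.

Request:
step_arm(
  motion=[
    [0,-0.02,0.1,0,0,0,255],
    [0,-0.04,0.2,0,0,0,255],
    [0,-0.06,0.3,0,0,0,255],
    [0.03,-0.14,0.34,0.1,-0.006,0,255],
    [0.06,-0.22,0.36,0.2,-0.012,0,255],
    [0.09,-0.3,0.36,0.3,-0.018,0,255],
    [0.11,-0.38,0.36,0.4,-0.024,0,255],
    [0.13,-0.46,0.36,0.5,-0.03,0,255],
    [0.16,-0.54,0.36,0.6,-0.036,0,255],
    [0.18,-0.62,0.34,0.7,-0.042,0,255],
  ],
)

```text
time: 6.5
tool_pos: [0.5553, -0.2776, 0.3222]
tool_rot: [-0.15, 0.711, 0.668, 0.161]
contact_force: [1.7, -0.3, 0.3]
gripper_width: -0.002
```

```bash
python3 - <<'E'
from plan import *
show()
L=np.radians(35)
print(cmd(loc(.062,-.17,.25),orient(-1,L)));print(cmd(tcp(1,-1,1.75,L,gap=.05),orient(-1,L)));print(cmd(tcp(1,-1,1.75,L,gap=.01),orient(-1,L)))
E
```

```text
t6.50 carrier-frame tcp [  47.0754 -128.294   322.1941] z [ 0.0013  0.4289 -0.9034] y [1.     0.0005 0.0017] F [ 1.6581 -0.2723  0.3238] j [-0.7376  0.1431  1.4107  0.3575  1.8568 -0.6206] w -0.0018602899550011786
[  0.0245  -0.0851  -0.1444   0.1116  -0.0059  -0.0002 255.    ]
[  0.031    0.0181  -0.315    0.1116  -0.0059  -0.0002 255.    ]
[  0.0302   0.0039  -0.3937   0.1116  -0.0059  -0.0002 255.    ]
```

Request:
step_arm(
  motion=[
    [0.01,-0.04,-0.03,0.04,-0.002,0,255],
    [0.02,-0.085,-0.1,0.08,-0.004,0,255],
    [0.025,-0.085,-0.2,0.112,-0.006,0,255],
    [0.03,-0.06,-0.29,0.112,-0.006,0,255],
    [0.03,-0.03,-0.34,0.112,-0.006,0,255],
    [0.03,0.004,-0.394,0.112,-0.006,0,255],
    [0.03,0.004,-0.394,0.112,-0.006,0,255],
  ],
)

```text
time: 7.2
tool_pos: [0.5666, -0.2688, 0.1173]
tool_rot: [-0.212, 0.695, 0.652, 0.216]
contact_force: [0.3, 0.7, 0.0]
gripper_width: 0.0
```

```bash
python3 - <<'E'
from plan import *
show(); L=np.radians(35)
for q in np.arange(1.75,.0,-.15): print(round(q,2),cmd(tcp(1,-1,q,L),orient(-1,L)))
f=eyes.grab_frame("wrist"); save(f,"wrist6")
f=eyes.grab_frame("scene"); save(f,"scene6")
E
```

```text
t7.20 carrier-frame tcp [  57.7366 -118.8544  117.3399] z [-0.0132  0.5768 -0.8168] y [ 0.9999  0.0037 -0.0135] F [0.2969 0.6739 0.0333] j [-0.76    0.3761  1.5261  0.4508  1.6648 -0.7521] w 0.00010363226137415276
1.75 [  0.0075  -0.0172  -0.0037  -0.0032  -0.0088  -0.0024 255.    ]
1.6 [  0.007   -0.0247  -0.0155  -0.0032  -0.0088  -0.0024 255.    ]
1.45 [  0.0067  -0.0299  -0.0291  -0.0032  -0.0088  -0.0024 255.    ]
1.3 [  0.0065  -0.0325  -0.0437  -0.0032  -0.0088  -0.0024 255.    ]
1.15 [  0.0065  -0.0323  -0.059   -0.0032  -0.0088  -0.0024 255.    ]
1.0 [  0.0067  -0.0291  -0.0742  -0.0032  -0.0088  -0.0024 255.    ]
0.85 [  0.0069  -0.0263  -0.0852  -0.0032  -0.0088  -0.0024 255.    ]
0.7 [  0.0071  -0.023   -0.095   -0.0032  -0.0088  -0.0024 255.    ]
0.55 [  0.0074  -0.0182  -0.1049  -0.0032  -0.0088  -0.0024 255.    ]
0.4 [  0.0078  -0.0116  -0.1146  -0.0032  -0.0088  -0.0024 255.    ]
0.25 [  0.0083  -0.0032  -0.1238  -0.0032  -0.0088  -0.0024 255.    ]
0.1 [  0.009    0.0072  -0.1321  -0.0032  -0.0088  -0.0024 255.    ]
```

View pics/wrist6.png

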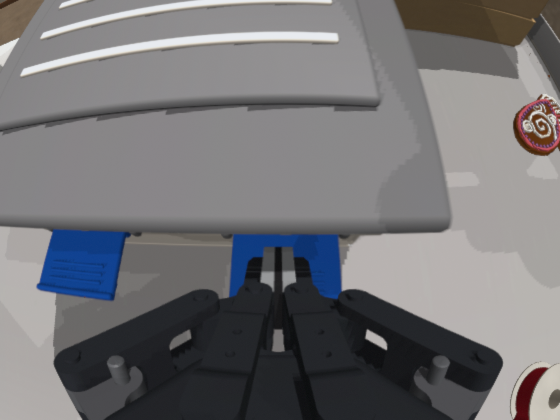

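View pics/scene6.png

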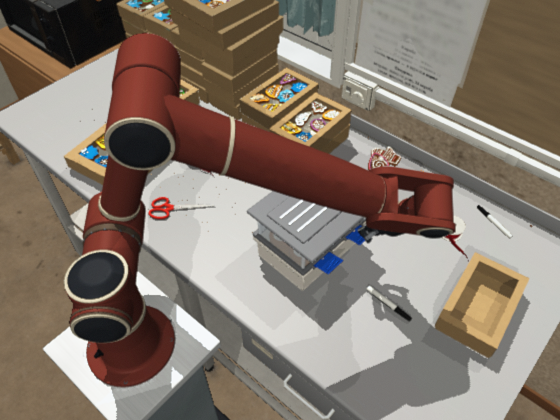

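The tip is centred on the far-right clip at (283,262) in the wrist view, but in the scene view the forearm passes over the carrier. I'll check its height before going lower.

```bash
python3 - <<'E'
from plan import *
f=eyes.grab_frame("scene"); s=monitor.state(); q=s["tool_rot"]; z=Ro.from_quat([q[1],q[2],q[3],q[0]]).apply([0,0,1])
for D in(.2,.25,.3,.35,.4):
    w=s["tool_pos"]-D*z; h=D-.097; j1=s["joint_pos"][0]; j2=s["joint_pos"][1]
    el=np.array([.385*np.sin(j2)*np.cos(j1),.385*np.sin(j2)*np.sin(j1),h+.385*np.cos(j2)])
    print(D,w,proj(f,[w,el,[0,0,h]]).round(), np.linalg.norm(w-el))
E
```

```text
0.2 [ 0.5638 -0.3872  0.2892] [[411. 213.]
 [151. 221.]
 [121. 325.]] 0.5730318045085425
0.25 [ 0.5622 -0.4157  0.3303] [[425. 208.]
 [145. 203.]
 [115. 314.]] 0.5893816070728319
0.3 [ 0.5605 -0.4441  0.3714] [[441. 202.]
 [139. 183.]
 [109. 302.]] 0.6067606159463891
0.35 [ 0.5589 -0.4726  0.4125] [[458. 196.]
 [132. 161.]
 [103. 290.]] 0.6250829928113373
0.4 [ 0.5573 -0.501   0.4536] [[477. 189.]
 [124. 137.]
 [ 97. 277.]] 0.6442682572273485
```

The fit gives the wrist at about z = 0.37, so the underside of the forearm stays above about 0.25 m at the lowest point. That clears the 0.178 m lid, so I'll swing the clip.

Request:
step_arm(
  motion=[
    [0.007,-0.017,-0.006,-0.003,-0.009,-0.002,255],
    [0.007,-0.025,-0.017,-0.003,-0.009,-0.002,255],
    [0.007,-0.03,-0.031,-0.003,-0.009,-0.002,255],
    [0.007,-0.032,-0.045,-0.003,-0.009,-0.002,255],
    [0.007,-0.032,-0.06,-0.003,-0.009,-0.002,255],
    [0.007,-0.029,-0.075,-0.003,-0.009,-0.002,255],
  ],
)

```text
time: 7.95
tool_pos: [0.5743, -0.2893, 0.0869]
tool_rot: [-0.197, 0.696, 0.655, 0.219]
contact_force: [0.0, -5.5, 2.6]
gripper_width: 0.005
```

```bash
python3 - <<'E'
from plan import *
show(); L=np.radians(35)
for q in np.arange(1.0,.0,-.15): print(round(q,2),cmd(tcp(1,-1,q,L),orient(-1,L)))
f=eyes.grab_frame("wrist"); save(f,"wrist7")
E
```

```text
t7.95 carrier-frame tcp [  66.791  -138.7986   86.8667] z [ 0.0117  0.5635 -0.8261] y [ 0.9999 -0.0015  0.0132] F [ 0.0089 -5.5372  2.6399] j [-0.7755  0.4305  1.5065  0.4493  1.6107 -0.791 ] w 0.004609374078583205
1.0 [ -0.0089   0.0118  -0.0133   0.0087   0.0083   0.0011 255.    ]
0.85 [ -0.0087   0.0147  -0.0243   0.0087   0.0083   0.0011 255.    ]
0.7 [ -0.0085   0.0179  -0.034    0.0087   0.0083   0.0011 255.    ]
0.55 [ -0.0082   0.0228  -0.0439   0.0087   0.0083   0.0011 255.    ]
0.4 [ -0.0078   0.0294  -0.0536   0.0087   0.0083   0.0011 255.    ]
0.25 [ -0.0072   0.0378  -0.0629   0.0087   0.0083   0.0011 255.    ]
0.1 [ -0.0066   0.0481  -0.0712   0.0087   0.0083   0.0011 255.    ]
```

View pics/wrist7.png

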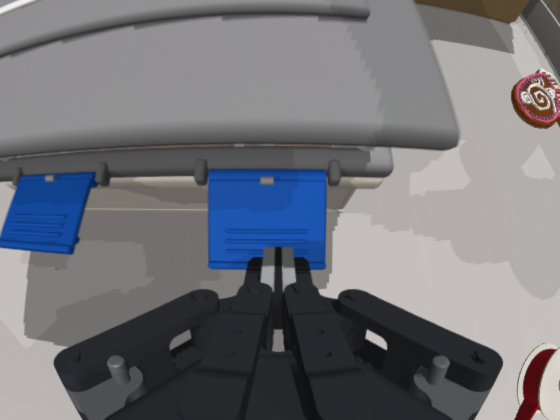

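The tip is near the clip's free edge, at (278,255) with the edge at row 265, and about 5 mm further out than planned. I'll move inward before pressing on.

Request:
step_arm(
  motion=[
    [-0.004,0.008,-0.003,0.004,0.004,0,255],
    [-0.008,0.014,-0.008,0.008,0.008,0,255],
    [-0.008,0.014,-0.008,0.008,0.008,0,255],
  ],
)

```text
time: 8.3
tool_pos: [0.5695, -0.2795, 0.0822]
tool_rot: [-0.208, 0.695, 0.652, 0.22]
contact_force: [0.7, -1.4, 1.2]
gripper_width: 0.0
```

```bash
python3 - <<'E'
from plan import *
show(); L=np.radians(35)
for q in np.arange(1.15,.0,-.15): print(round(q,2),cmd(tcp(1,-1,q,L),orient(-1,L)))
f=eyes.grab_frame("wrist"); save(f,"wrist8")
show()
E
```

```text
t8.30 carrier-frame tcp [  61.3376 -129.2772   82.2043] z [-0.0023  0.5772 -0.8166] y [ 1.      0.0003 -0.0026] F [ 0.6988 -1.3797  1.1538] j [-0.7709  0.43    1.5209  0.4528  1.618  -0.7855] w 0.00046676543439849494
1.15 [  0.0006  -0.011    0.0113  -0.003   -0.0016  -0.0002 255.    ]
1.0 [  0.0008  -0.0079  -0.0039  -0.003   -0.0016  -0.0002 255.    ]
0.85 [  0.001   -0.005   -0.0149  -0.003   -0.0016  -0.0002 255.    ]
0.7 [  0.0012  -0.0017  -0.0247  -0.003   -0.0016  -0.0002 255.    ]
0.55 [  0.0015   0.0031  -0.0346  -0.003   -0.0016  -0.0002 255.    ]
0.4 [  0.0019   0.0097  -0.0443  -0.003   -0.0016  -0.0002 255.    ]
0.25 [  0.0025   0.0181  -0.0535  -0.003   -0.0016  -0.0002 255.    ]
0.1 [  0.0031   0.0284  -0.0619  -0.003   -0.0016  -0.0002 255.    ]
t8.35 carrier-frame tcp [  61.3802 -129.3389   82.3683] z [-0.0024  0.577  -0.8168] y [ 1.      0.0005 -0.0026] F [ 0.5697 -1.6844  0.7909] j [-0.7708  0.4298  1.5207  0.4526  1.6182 -0.7855] w -0.0018628194893044192
```

View pics/wrist8.png

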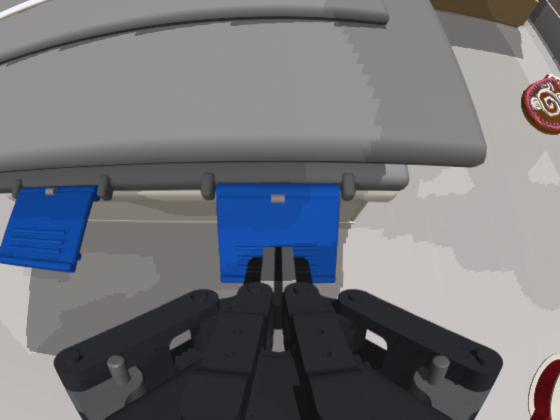

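The tip is back on the clip's outer face, at row 250 with the free edge at row 282. I'll continue the arc.

Request:
step_arm(
  motion=[
    [0.001,0.001,-0.009,-0.003,-0.002,0,255],
    [0.001,0.002,-0.018,-0.003,-0.002,0,255],
    [0.001,0.004,-0.027,-0.003,-0.002,0,255],
    [0.002,0.007,-0.036,-0.003,-0.002,0,255],
    [0.002,0.013,-0.045,-0.003,-0.002,0,255],
    [0.002,0.02,-0.054,-0.003,-0.002,0,255],
    [0.003,0.029,-0.062,-0.003,-0.002,0,255],
    [0.003,0.033,-0.063,-0.003,-0.002,0,255],
    [0.003,0.033,-0.063,-0.003,-0.002,0,255],
  ],
)

```text
time: 9.25
tool_pos: [0.571, -0.2629, 0.0508]
tool_rot: [-0.206, 0.695, 0.653, 0.219]
contact_force: [0.2, -0.0, 0.2]
gripper_width: -0.003
```

```bash
python3 - <<'E'
from plan import *
show()
f=eyes.grab_frame("wrist"); save(f,"wrist9")
E
```

```text
t9.25 carrier-frame tcp [  61.8476 -112.5999   50.8383] z [ 0.0002  0.5733 -0.8194] y [1.     0.0006 0.0007] F [ 0.2282 -0.0201  0.1662] j [-0.7517  0.4482  1.5549  0.4587  1.5582 -0.7949] w -0.0032505754162336993
```

View pics/wrist9.png

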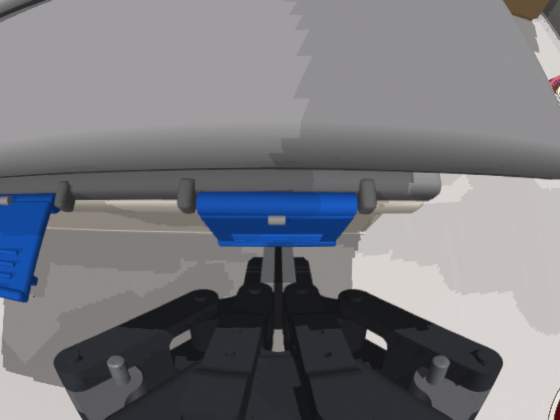

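The far-right clip (278,218) is now nearly vertical and the force is zero, so it has snapped. I'll back out and shift to the near-right clip.

Request:
step_arm(
  motion=[
    [0,-0.04,0.05,0,0,0,255],
    [0,-0.09,0.12,0,0,0,255],
    [-0.005,-0.12,0.19,0,0,0,255],
    [-0.07,-0.12,0.22,0,0,0,255],
    [-0.14,-0.12,0.22,0,0,0,255],
    [-0.2,-0.11,0.22,0,0,0,255],
    [-0.25,-0.1,0.22,0,0,0,255],
    [-0.25,-0.09,0.2,0,0,0,255],
    [-0.25,-0.09,0.2,0,0,0,255],
    [-0.25,-0.09,0.2,0,0,0,255],
  ],
)

```text
time: 10.3
tool_pos: [0.4468, -0.3084, 0.1511]
tool_rot: [-0.205, 0.695, 0.653, 0.219]
contact_force: [0.1, -0.1, 0.4]
gripper_width: 0.001
```

```bash
python3 - <<'E'
from plan import *
show(); L=np.radians(35)
print(cmd(tcp(-1,-1,1.75,L,gap=.025),orient(-1,L)));print(cmd(tcp(-1,-1,1.75,L,gap=.008),orient(-1,L)))
f=eyes.grab_frame("wrist"); save(f,"wrist10")
E
```

```text
t10.30 carrier-frame tcp [ -59.2964 -165.8884  151.1321] z [ 0.001   0.573  -0.8195] y [1.     0.0005 0.0016] F [ 0.0558 -0.0589  0.3926] j [-0.9367  0.1972  1.6813  0.3834  1.7415 -0.9022] w 0.001148998477697869
[  0.       0.0865  -0.0221   0.0005   0.001   -0.0003 255.    ]
[ -0.0004   0.0804  -0.0555   0.0005   0.001   -0.0003 255.    ]
```

View pics/wrist10.png

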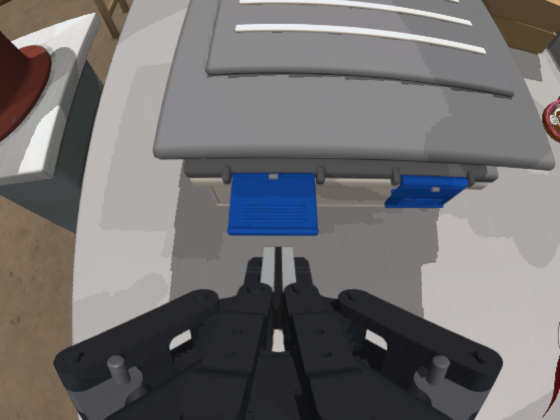

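The far-right clip (427,192) is shut and the near-right clip (273,203) is still open. I'll move onto it with some settling rows.

Request:
step_arm(
  motion=[
    [0,0.04,-0.01,0,0.001,0,255],
    [0,0.08,-0.025,0,0.001,0,255],
    [-0.003,0.08,-0.055,0,0.001,0,255],
    [-0.003,0.08,-0.055,0,0.001,0,255],
    [-0.003,0.08,-0.055,0,0.001,0,255],
    [-0.003,0.08,-0.055,0,0.001,0,255],
  ],
)

```text
time: 10.95
tool_pos: [0.4452, -0.2695, 0.1242]
tool_rot: [-0.205, 0.695, 0.653, 0.219]
contact_force: [-0.5, -0.3, 0.4]
gripper_width: 0.002
```

```bash
python3 - <<'E'
from plan import *
show(); L=np.radians(35)
for q in np.arange(1.75,.0,-.15): print(round(q,2),cmd(tcp(-1,-1,q,L),orient(-1,L)))
f=eyes.grab_frame("wrist"); save(f,"wrist11")
E
```

```text
t10.95 carrier-frame tcp [ -63.3335 -127.1588  124.2342] z [ 0.0008  0.5722 -0.8201] y [ 1.     -0.0004  0.0007] F [-0.4705 -0.252   0.3606] j [-0.9004  0.1645  1.7678  0.396   1.6782 -0.8896] w 0.0021092350657952895
1.75 [  0.0027  -0.0002  -0.0175   0.0012   0.0004   0.0003 255.    ]
1.6 [  0.0022  -0.0077  -0.0293   0.0012   0.0004   0.0003 255.    ]
1.45 [  0.0019  -0.013   -0.0428   0.0012   0.0004   0.0003 255.    ]
1.3 [  0.0017  -0.0156  -0.0575   0.0012   0.0004   0.0003 255.    ]
1.15 [  0.0017  -0.0153  -0.0728   0.0012   0.0004   0.0003 255.    ]
1.0 [  0.0019  -0.0122  -0.088    0.0012   0.0004   0.0003 255.    ]
0.85 [  0.0021  -0.0093  -0.099    0.0012   0.0004   0.0003 255.    ]
0.7 [  0.0023  -0.0061  -0.1088   0.0012   0.0004   0.0003 255.    ]
0.55 [  0.0026  -0.0012  -0.1187   0.0012   0.0004   0.0003 255.    ]
0.4 [  0.003    0.0054  -0.1284   0.0012   0.0004   0.0003 255.    ]
0.25 [  0.0035   0.0138  -0.1376   0.0012   0.0004   0.0003 255.    ]
0.1 [  0.0042   0.0241  -0.1459   0.0012   0.0004   0.0003 255.    ]
```

View pics/wrist11.png

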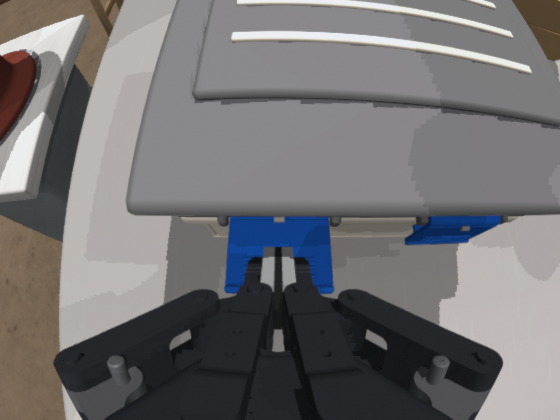

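The tip (278,250) is centred over the near-right clip, whose edge is at row 290. I'll swing it, keeping the outward bulge 2 to 3 mm smaller this time.

Request:
step_arm(
  motion=[
    [0.003,0,-0.017,0.001,0,0,255],
    [0.002,-0.005,-0.03,0.001,0,0,255],
    [0.002,-0.009,-0.044,0.001,0,0,255],
    [0.002,-0.011,-0.058,0.001,0,0,255],
    [0.002,-0.011,-0.073,0.001,0,0,255],
    [0.002,-0.008,-0.087,0.001,0,0,255],
    [0.002,-0.006,-0.098,0.001,0,0,255],
  ],
)

```text
time: 11.7
tool_pos: [0.4455, -0.2715, 0.074]
tool_rot: [-0.206, 0.695, 0.653, 0.219]
contact_force: [-1.2, -0.8, 2.9]
gripper_width: 0.001
```

```bash
python3 - <<'E'
from plan import *
show(); L=np.radians(35)
for q in np.arange(1.0,.0,-.15): print(round(q,2),cmd(tcp(-1,-1,q,L),orient(-1,L)))
f=eyes.grab_frame("wrist"); save(f,"wrist12")
E
```

```text
t11.70 carrier-frame tcp [ -62.8804 -129.1326   73.9924] z [-0.0005  0.5739 -0.8189] y [ 1.     -0.     -0.0006] F [-1.1979 -0.7784  2.8656] j [-0.9021  0.2365  1.7807  0.3933  1.6027 -0.9233] w 0.0006334777358170502
1.0 [  0.0012  -0.0082   0.0125  -0.0003  -0.0004   0.     255.    ]
0.85 [  0.0014  -0.0053   0.0015  -0.0003  -0.0004   0.     255.    ]
0.7 [  0.0016  -0.0021  -0.0083  -0.0003  -0.0004   0.     255.    ]
0.55 [  0.0019   0.0028  -0.0182  -0.0003  -0.0004   0.     255.    ]
0.4 [  0.0024   0.0093  -0.0279  -0.0003  -0.0004   0.     255.    ]
0.25 [  0.0029   0.0178  -0.0371  -0.0003  -0.0004   0.     255.    ]
0.1 [  0.0035   0.0281  -0.0454  -0.0003  -0.0004   0.     255.    ]
```

View pics/wrist12.png

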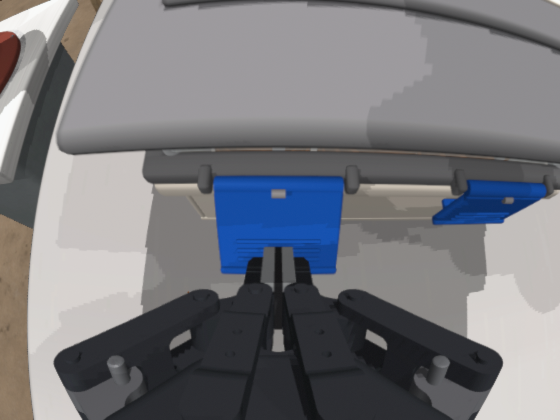

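The clip at (280,225) is following with about 3 N and the tip on its face, so I'll finish the arc.

Request:
step_arm(
  motion=[
    [0.001,0.001,-0.009,0,0,0,255],
    [0.002,0.005,-0.018,0,0,0,255],
    [0.002,0.01,-0.028,0,0,0,255],
    [0.003,0.018,-0.037,0,0,0,255],
    [0.003,0.028,-0.045,0,0,0,255],
    [0.003,0.032,-0.046,0,0,0,255],
    [0.003,0.032,-0.046,0,0,0,255],
  ],
)

```text
time: 12.45
tool_pos: [0.447, -0.2548, 0.0514]
tool_rot: [-0.207, 0.695, 0.653, 0.219]
contact_force: [0.7, 0.8, -0.4]
gripper_width: 0.0
```

```bash
python3 - <<'E'
from plan import *
show()
f=eyes.grab_frame("wrist"); save(f,"wrist13")
E
```

```text
t12.45 carrier-frame tcp [ -62.4728 -112.3541   51.3718] z [-0.001   0.5745 -0.8185] y [ 1.      0.0006 -0.0009] F [ 0.7407  0.8281 -0.4354] j [-0.8829  0.2486  1.8115  0.402   1.5575 -0.9245] w 0.00034285191688870957
```

View pics/wrist13.png

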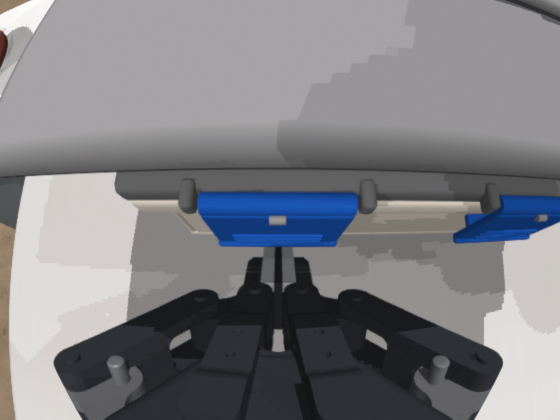

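The near-right clip (278,220) is vertical and the force has gone. I'll retract, then climb and cross to the far-left side.

Request:
step_arm(
  motion=[
    [0,-0.04,0.05,0,0,0,255],
    [0,-0.09,0.12,0,0,0,255],
    [0,-0.12,0.2,0,0,0,255],
    [0,-0.12,0.3,0,0,0,255],
    [0,-0.11,0.4,0,0,0,255],
    [0.02,-0.1,0.5,0,0,0,255],
    [0.04,-0.06,0.56,0,0,0,255],
    [0.04,-0.06,0.56,0,0,0,255],
  ],
)

```text
time: 13.3
tool_pos: [0.4692, -0.2856, 0.3389]
tool_rot: [-0.2, 0.694, 0.655, 0.219]
contact_force: [-0.2, -0.7, -0.2]
gripper_width: 0.004
```

```bash
python3 - <<'E'
from plan import *
show(); L=np.radians(35)
f=eyes.grab_frame("wrist"); save(f,"wrist14")
print(cmd(loc(.03,0,.34),orient(1,0)));print(cmd(loc(.062,.17,.32),orient(1,L)));print(cmd(loc(.062,.17,.19),orient(1,L)))
E
```

```text
t13.30 carrier-frame tcp [ -38.3391 -141.6426  338.9167] z [ 0.0062  0.5675 -0.8234] y [1.     0.0025 0.0092] F [-0.1875 -0.7442 -0.1741] j [-0.8868  0.0539  1.5153  0.4427  1.9971 -0.7315] w 0.0036822765605057325
[  0.1562   0.2745   0.0091  -0.4029   0.0283  -0.002  255.    ]
[  0.2414   0.6098  -0.0309  -0.8094   0.0533  -0.0029 255.    ]
[  0.2414   0.6098  -0.2909  -0.8094   0.0533  -0.0029 255.    ]
```

View pics/wrist14.png

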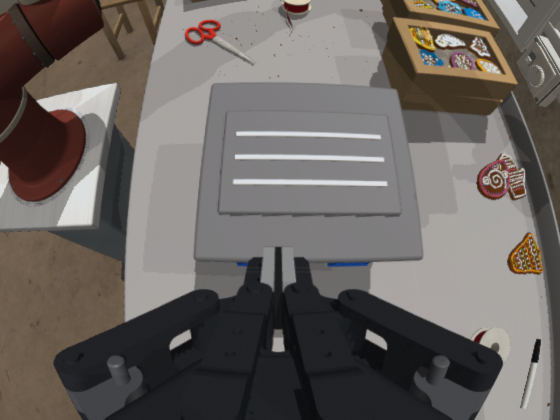

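In this high view both right-side clips sit tight under the ledge at (250,262) and (350,262), with nothing standing out. I'll cross to far-left.

Request:
step_arm(
  motion=[
    [0.02,0.06,0.02,-0.08,0.005,0,255],
    [0.05,0.12,0.02,-0.17,0.011,0,255],
    [0.08,0.18,0.02,-0.26,0.017,-0.001,255],
    [0.11,0.24,0.02,-0.35,0.023,-0.001,255],
    [0.14,0.31,0.02,-0.44,0.03,-0.002,255],
    [0.17,0.38,0.02,-0.53,0.036,-0.002,255],
    [0.2,0.46,0.02,-0.62,0.042,-0.003,255],
    [0.22,0.54,0,-0.71,0.048,-0.003,255],
    [0.24,0.61,-0.03,-0.8,0.053,-0.003,255],
    [0.24,0.61,-0.03,-0.81,0.053,-0.003,255],
  ],
)

```text
time: 14.35
tool_pos: [0.5859, 0.0254, 0.3085]
tool_rot: [0.201, 0.693, 0.656, -0.222]
contact_force: [0.4, -0.3, -1.8]
gripper_width: -0.001
```

```bash
python3 - <<'E'
from plan import *
show(); L=np.radians(35)
print(cmd(loc(.062,.17,.18),orient(1,L)));print(cmd(tcp(1,1,1.75,L,gap=.025),orient(1,L)));print(cmd(tcp(1,1,1.75,L,gap=.008),orient(1,L)))
E
```

```text
t14.35 carrier-frame tcp [ 58.5546 176.0461 308.5379] z [-0.0078 -0.5722 -0.8201] y [ 0.9999  0.0047 -0.0128] F [ 0.4268 -0.3069 -1.8358] j [ 0.181   0.0407  1.5805 -0.5901  1.6753  0.2187] w -0.0013955615035585536
[  0.0061  -0.0125  -0.2571  -0.0017  -0.0085  -0.0031 255.    ]
[  0.0002  -0.1069  -0.3369  -0.0017  -0.0085  -0.0031 255.    ]
[  0.0006  -0.1008  -0.3703  -0.0017  -0.0085  -0.0031 255.    ]
```

Request:
step_arm(
  motion=[
    [0.004,-0.01,-0.08,-0.002,-0.008,-0.003,255],
    [0.004,-0.012,-0.16,-0.002,-0.008,-0.003,255],
    [0.004,-0.012,-0.24,-0.002,-0.008,-0.003,255],
    [0.002,-0.06,-0.31,-0.002,-0.008,-0.003,255],
    [0.001,-0.1,-0.345,-0.002,-0.008,-0.003,255],
    [0.001,-0.101,-0.37,-0.002,-0.008,-0.003,255],
    [0.001,-0.101,-0.37,-0.002,-0.008,-0.003,255],
    [0.001,-0.101,-0.37,-0.002,-0.008,-0.003,255],
    [0.001,-0.101,-0.37,-0.002,-0.008,-0.003,255],
  ],
)

```text
time: 15.25
tool_pos: [0.5889, -0.0306, 0.1335]
tool_rot: [0.209, 0.7, 0.648, -0.214]
contact_force: [0.1, 0.7, -0.1]
gripper_width: -0.0
```

```bash
python3 - <<'E'
from plan import *
show(); L=np.radians(35)
for q in np.arange(1.75,.0,-.15): print(round(q,2),cmd(tcp(1,1,q,L),orient(1,L)))
f=eyes.grab_frame("wrist"); save(f,"wrist15")
E
```

```text
t15.25 carrier-frame tcp [ 65.0188 120.2893 133.4728] z [ 0.0071 -0.5713 -0.8207] y [ 0.9998 -0.0091  0.0149] F [ 0.114   0.6721 -0.0939] j [ 0.0908  0.1523  1.764  -0.6157  1.3672  0.3399] w -1.814188441722717e-05
1.75 [ -0.0052   0.0141  -0.036   -0.0013   0.0101   0.006  255.    ]
1.6 [ -0.0047   0.0217  -0.0478  -0.0013   0.0101   0.006  255.    ]
1.45 [ -0.0044   0.0269  -0.0613  -0.0013   0.0101   0.006  255.    ]
1.3 [ -0.0042   0.0295  -0.076   -0.0013   0.0101   0.006  255.    ]
1.15 [ -0.0042   0.0293  -0.0912  -0.0013   0.0101   0.006  255.    ]
1.0 [ -0.0044   0.0261  -0.1065  -0.0013   0.0101   0.006  255.    ]
0.85 [ -0.0046   0.0233  -0.1175  -0.0013   0.0101   0.006  255.    ]
0.7 [ -0.0048   0.02    -0.1273  -0.0013   0.0101   0.006  255.    ]
0.55 [ -0.0051   0.0151  -0.1371  -0.0013   0.0101   0.006  255.    ]
0.4 [ -0.0055   0.0086  -0.1468  -0.0013   0.0101   0.006  255.    ]
0.25 [ -0.006    0.0001  -0.1561  -0.0013   0.0101   0.006  255.    ]
0.1 [ -0.0067  -0.0102  -0.1644  -0.0013   0.0101   0.006  255.    ]
```

View pics/wrist15.png

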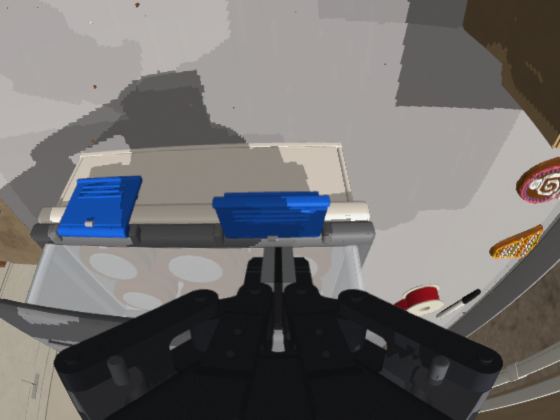

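The far-left clip (272,215) is open ahead of the tip and the near-left clip (100,205) is shut. The tip is 6 mm further in than planned, so I'll shift out first and then read again.

Request:
step_arm(
  motion=[
    [-0.005,0.014,-0.015,-0.001,0.01,0.006,255],
    [-0.005,0.014,-0.02,-0.001,0.01,0.006,255],
    [-0.005,0.014,-0.02,-0.001,0.01,0.006,255],
  ],
)

```text
time: 15.6
tool_pos: [0.5848, -0.0235, 0.121]
tool_rot: [0.205, 0.695, 0.653, -0.221]
contact_force: [-0.6, 0.3, 0.3]
gripper_width: -0.001
```

```bash
python3 - <<'E'
from plan import *
show(); L=np.radians(35)
for q in np.arange(1.75,.0,-.15): print(round(q,2),cmd(tcp(1,1,q,L),orient(1,L)))
E
```

```text
t15.60 carrier-frame tcp [ 60.5648 127.1422 121.0481] z [-0.0031 -0.5738 -0.819 ] y [ 1.      0.0003 -0.004 ] F [-0.5507  0.3066  0.259 ] j [ 0.1035  0.1693  1.7688 -0.6154  1.3668  0.344 ] w -0.0009513407736601541
1.75 [  0.0029  -0.0001  -0.0111  -0.      -0.0027  -0.0002 255.    ]
1.6 [  0.0033   0.0074  -0.023   -0.      -0.0027  -0.0002 255.    ]
1.45 [  0.0037   0.0126  -0.0365  -0.      -0.0027  -0.0002 255.    ]
1.3 [  0.0038   0.0153  -0.0511  -0.      -0.0027  -0.0002 255.    ]
1.15 [  0.0038   0.015   -0.0664  -0.      -0.0027  -0.0002 255.    ]
1.0 [  0.0036   0.0119  -0.0816  -0.      -0.0027  -0.0002 255.    ]
0.85 [  0.0034   0.009   -0.0926  -0.      -0.0027  -0.0002 255.    ]
0.7 [  0.0032   0.0057  -0.1024  -0.      -0.0027  -0.0002 255.    ]
0.55 [  0.0029   0.0009  -0.1123  -0.      -0.0027  -0.0002 255.    ]
0.4 [  0.0025  -0.0057  -0.122   -0.      -0.0027  -0.0002 255.    ]
0.25 [  0.002   -0.0141  -0.1312  -0.      -0.0027  -0.0002 255.    ]
0.1 [  0.0013  -0.0244  -0.1396  -0.      -0.0027  -0.0002 255.    ]
```

Request:
step_arm(
  motion=[
    [0.003,0,-0.012,0,-0.003,0,255],
    [0.003,0.005,-0.024,0,-0.003,0,255],
    [0.003,0.009,-0.038,0,-0.003,0,255],
    [0.003,0.011,-0.052,0,-0.003,0,255],
    [0.003,0.011,-0.067,0,-0.003,0,255],
    [0.003,0.008,-0.081,0,-0.003,0,255],
    [0.003,0.006,-0.092,0,-0.003,0,255],
  ],
)

```text
time: 16.3
tool_pos: [0.5865, -0.021, 0.0749]
tool_rot: [0.206, 0.696, 0.653, -0.219]
contact_force: [0.2, 0.6, 3.7]
gripper_width: -0.002
```

```bash
python3 - <<'E'
from plan import *
show(); L=np.radians(35)
for q in np.arange(1.0,.0,-.15): print(round(q,2),cmd(tcp(1,1,q,L),orient(1,L)))
f=eyes.grab_frame("wrist"); save(f,"wrist16")
E
```

```text
t16.30 carrier-frame tcp [ 62.0682 129.7989  74.8729] z [ 0.0006 -0.5731 -0.8195] y [ 1.     -0.0006  0.0011] F [0.1876 0.5853 3.7387] j [ 0.1074  0.2333  1.7826 -0.6261  1.3019  0.3973] w -0.0016300897536043967
1.0 [  0.0003   0.0068   0.0107  -0.0003   0.0008   0.0004 255.    ]
0.85 [  0.0001   0.0039  -0.0003  -0.0003   0.0008   0.0004 255.    ]
0.7 [ -0.0001   0.0006  -0.0101  -0.0003   0.0008   0.0004 255.    ]
0.55 [ -0.0004  -0.0042  -0.0199  -0.0003   0.0008   0.0004 255.    ]
0.4 [ -0.0008  -0.0108  -0.0296  -0.0003   0.0008   0.0004 255.    ]
0.25 [ -0.0013  -0.0192  -0.0389  -0.0003   0.0008   0.0004 255.    ]
0.1 [ -0.002   -0.0295  -0.0472  -0.0003   0.0008   0.0004 255.    ]
```

View pics/wrist16.png

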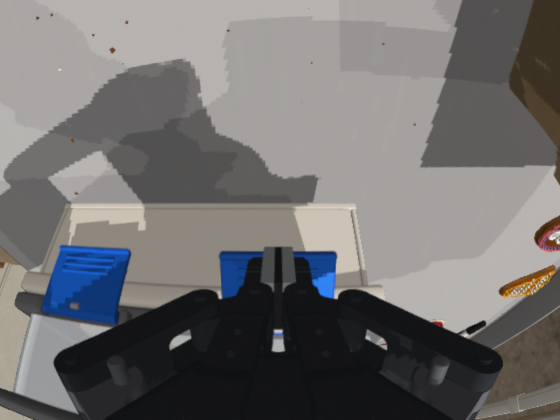

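The far-left clip (278,275) is following with about 3.7 N, so I'll finish this one.

Request:
step_arm(
  motion=[
    [0,0,-0.01,0,0.001,0,255],
    [0,-0.005,-0.02,0,0.001,0,255],
    [-0.001,-0.011,-0.03,0,0.001,0,255],
    [-0.001,-0.019,-0.039,0,0.001,0,255],
    [-0.002,-0.029,-0.047,0,0.001,0,255],
    [-0.002,-0.033,-0.048,0,0.001,0,255],
    [-0.002,-0.033,-0.048,0,0.001,0,255],
  ],
)

```text
time: 17.05
tool_pos: [0.5853, -0.0381, 0.0513]
tool_rot: [0.205, 0.696, 0.652, -0.219]
contact_force: [-0.6, 0.5, -0.7]
gripper_width: 0.003
```

```bash
python3 -c "
from plan import *
show()"
```

```text
t17.05 carrier-frame tcp [ 61.9878 112.663   51.3393] z [-0.0012 -0.5735 -0.8192] y [ 1.     -0.0013 -0.0005] F [-0.6204  0.4742 -0.6643] j [ 0.0795  0.2591  1.7985 -0.6397  1.2554  0.4017] w 0.002899837903784374
```

Request:
step_arm(
  motion=[
    [0,0.04,0.05,0,0,0,255],
    [0,0.09,0.12,0,0,0,255],
    [0,0.13,0.2,0,0,0,255],
    [-0.02,0.15,0.22,0,0,0,255],
    [-0.08,0.17,0.22,0,0,0,255],
    [-0.12,0.17,0.22,0,0,0,255],
    [-0.12,0.17,0.22,0,0,0,255],
    [-0.12,0.17,0.22,0,0,0,255],
  ],
)

```text
time: 17.85
tool_pos: [0.5256, 0.0473, 0.1615]
tool_rot: [0.206, 0.695, 0.653, -0.219]
contact_force: [1.4, -0.0, 0.1]
gripper_width: 0.004
```

```bash
python3 - <<'E'
from plan import *
show()
f=eyes.grab_frame("wrist"); save(f,"wrist17")
f=eyes.grab_frame("top"); save(f,"top17")
f=eyes.grab_frame("scene"); save(f,"scene17")
E
```

```text
t17.85 carrier-frame tcp [ -3.0413 194.1333 161.4793] z [ 0.0002 -0.5735 -0.8192] y [ 1.     -0.0002  0.0004] F [ 1.3904 -0.0405  0.058 ] j [ 0.2398  0.0378  1.8366 -0.5816  1.4887  0.4183] w 0.003988441219544035
```

View pics/wrist17.png

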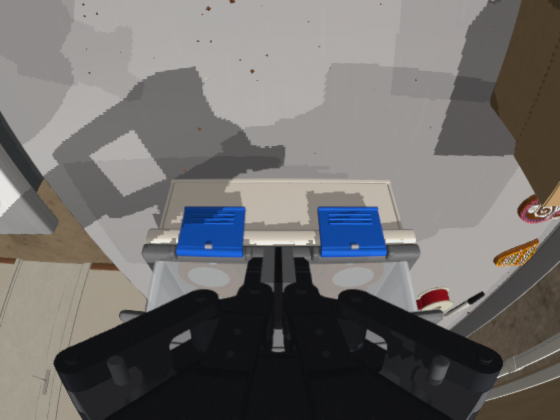

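View pics/scene17.png

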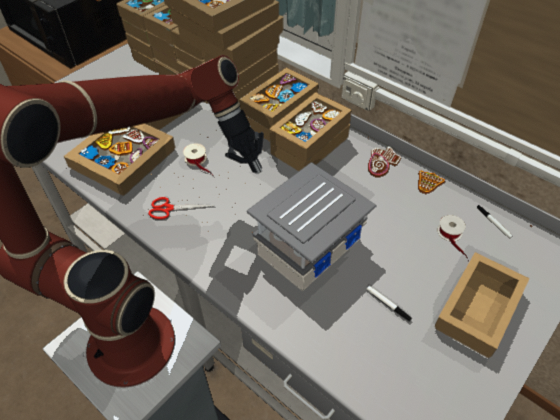

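View pics/top17.png

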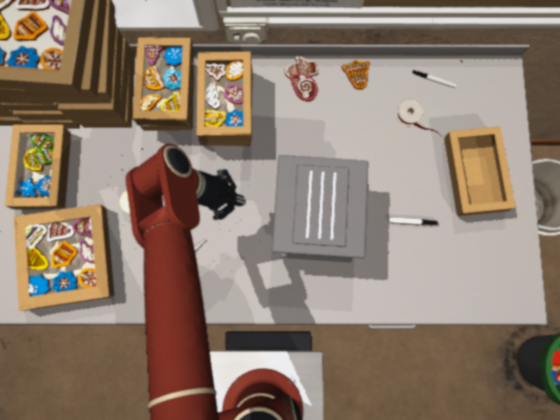

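The wrist view shows both left clips (212,230) and (352,230) lying flat over the rim, identically. The scene view shows both right clips (322,263) and (353,237) hanging straight. The top view shows no blue, and the scissors, spool and marker are where they were. The arm is clear of everything, so I'm handing in.

```bash
python3 -c "
from plan import *
show(); print(manip.job_done())"
```

```text
t18.00 carrier-frame tcp [ -2.209  194.0001 161.73  ] z [-0.0001 -0.5735 -0.8192] y [ 1.     -0.0011  0.0006] F [-0.1478  0.4214 -0.3817] j [ 0.2391  0.0393  1.8346 -0.5816  1.4891  0.4182] w 0.002077776946320842
the job is handed in; nothing more can be done
None
```

All four lid clips are snapped shut in crosswise order: near-left, far-right, near-right, far-left. I pushed each one down with the closed fingertips, leaning the tool 35° outward, and handed the job in at 18.0 s.

- **Clips:** at the end of each swing the push force had dropped to about zero. The last wrist picture shows both left clips flat over the rim. The last scene picture shows both right clips hanging straight, and from above no clip sticks out. I judged this from the pictures and forces; there is no direct reading of the clip angles.
- **Robot:** it stood clear of everything with only noise on the force reading. The highest contact force I read was about 6 N, but I only read it at the end of each move.
- **Bystanders:** the scissors, spools and markers look unmoved in the last scene and top pictures. I compared them by eye and did not measure them.
- **Deviations:** on the far-right clip the tip drifted about 5 mm towards the free edge halfway through, so I moved it back in before finishing. When I fitted the carrier's position, the ledge corners I picked by hand were 1–2 pixels off, but the clip edges matched to within about 0.8 pixel.

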